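Play the three notes of the song card on the desk bells

TASK

Play the song card's three notes on the child's desk bells with a fingertip: lightly tap the knob on top of the yellow bell, then the orange bell, then the red bell, each far enough down to ring and let up again before the next, with no wrong or repeated note on the way. Do not pick up, tip or push along any bell, keep off the green and blue bells, and leave the spools, doll, cup and car as they stand.

Things in the scene. Friction and masses are not known exactly. Their poses are not given: they have to be found in the camera images.
- bell_yellow: desk bell (note E) with a yellow metal dome 72 mm across on a black round foot 80 mm across, loose on the table, about 170 g, 68 mm high in all, with a round steel knob on top; origin at the centre of the underside, z up. The dome's highest part is a hub nut, 50 mm up.
- tap_yellow (a point): centre of the flat top of the yellow bell's knob, the spot to tap: a steel disc 20 mm across and 7 mm thick on a thin stem, 68 mm above the table when up; moves down with the knob. The spots of different bells are at least 100 mm apart; other loose things stand at least 15 mm clear of the bells' feet
- knob_yellow (a joint): how far the yellow bell's knob is pushed straight down, m: 0 up, 0.008 at its stop. Sprung: 1.5 N starts it, the bell rings past 3 mm (4 N), the stop comes at 8 N; back up, under 1.5 mm, it is ready to ring again. A slow push of 5 to 6 N, or 4 to 6 mm down, is a light tap; driven on into the stop the force jumps, and over 25 N is a bang
- bell_orange: desk bell (note D) with an orange metal dome 72 mm across on a black round foot 80 mm across, loose on the table, about 170 g, 68 mm high in all, with a round steel knob on top; origin at the centre of the underside, z up. The dome's highest part is a hub nut, 50 mm up.
- tap_orange (a point): centre of the flat top of the orange bell's knob, the spot to tap: a steel disc 20 mm across and 7 mm thick on a thin stem, 68 mm above the table when up; moves down with the knob. The spots of different bells are at least 100 mm apart; other loose things stand at least 15 mm clear of the bells' feet
- knob_orange (a joint): how far the orange bell's knob is pushed straight down, m: 0 up, 0.008 at its stop. Sprung: 1.5 N starts it, the bell rings past 3 mm (4 N), the stop comes at 8 N; back up, under 1.5 mm, it is ready to ring again. A slow push of 5 to 6 N, or 4 to 6 mm down, is a light tap; driven on into the stop the force jumps, and over 25 N is a bang
- bell_red: desk bell (note C) with a red metal dome 72 mm across on a black round foot 80 mm across, loose on the table, about 170 g, 68 mm high in all, with a round steel knob on top; origin at the centre of the underside, z up. The dome's highest part is a hub nut, 50 mm up.
- tap_red (a point): centre of the flat top of the red bell's knob, the spot to tap: a steel disc 20 mm across and 7 mm thick on a thin stem, 68 mm above the table when up; moves down with the knob. The spots of different bells are at least 100 mm apart; other loose things stand at least 15 mm clear of the bells' feet
- knob_red (a joint): how far the red bell's knob is pushed straight down, m: 0 up, 0.008 at its stop. Sprung: 1.5 N starts it, the bell rings past 3 mm (4 N), the stop comes at 8 N; back up, under 1.5 mm, it is ready to ring again. A slow push of 5 to 6 N, or 4 to 6 mm down, is a light tap; driven on into the stop the force jumps, and over 25 N is a bang
- bell_green: desk bell (note F) with a green metal dome 72 mm across on a black round foot 80 mm across, loose on the table, about 170 g, 68 mm high in all, with a round steel knob on top; origin at the centre of the underside, z up. To be left alone.
- tap_green (a point): centre of the flat top of the green bell's knob: a steel disc 20 mm across and 7 mm thick on a thin stem, 68 mm above the table when up; moves down with the knob. The spots of different bells are at least 100 mm apart; other loose things stand at least 15 mm clear of the bells' feet
- knob_green (a joint): how far the green bell's knob is pushed straight down, m: 0 up, 0.008 at its stop. Sprung: 1.5 N starts it, the bell rings past 3 mm (4 N), the stop comes at 8 N; back up, under 1.5 mm, it is ready to ring again. A slow push of 5 to 6 N, or 4 to 6 mm down, is a light tap; driven on into the stop the force jumps, and over 25 N is a bang
- bell_blue: desk bell (note G) with a blue metal dome 72 mm across on a black round foot 80 mm across, loose on the table, about 170 g, 68 mm high in all, with a round steel knob on top; origin at the centre of the underside, z up. To be left alone.
- tap_blue (a point): centre of the flat top of the blue bell's knob: a steel disc 20 mm across and 7 mm thick on a thin stem, 68 mm above the table when up; moves down with the knob. The spots of different bells are at least 100 mm apart; other loose things stand at least 15 mm clear of the bells' feet
- knob_blue (a joint): how far the blue bell's knob is pushed straight down, m: 0 up, 0.008 at its stop. Sprung: 1.5 N starts it, the bell rings past 3 mm (4 N), the stop comes at 8 N; back up, under 1.5 mm, it is ready to ring again. A slow push of 5 to 6 N, or 4 to 6 mm down, is a light tap; driven on into the stop the force jumps, and over 25 N is a bang
- spool_brown: wooden thread spool with dark brown thread, 38 mm across, 45 mm high, standing on the table with the cream spool stacked on it; loose, to be left alone; origin at the centre of its underside
- spool_cream: wooden thread spool with cream thread, 38 mm across, 45 mm high, stacked on the brown spool (top 90 mm above the table, the tallest loose thing); loose, to be left alone; origin at the centre of its underside
- spool_grey: wooden thread spool with grey thread, 38 mm across, 45 mm high, standing; loose, to be left alone; origin at the centre of its underside
- peg_doll: small wooden peg doll with a plum-coloured body, 34 mm across, 62 mm high, standing; loose, to be left alone; origin at the centre of its underside
- cup: white ceramic cup without handle, 68 mm across, 75 mm high, standing; loose, to be left alone; origin at the centre of its underside
- toy_car: plain wooden toy car, 78 x 49 x 41 mm, standing; loose, to be left alone; origin at the centre of its underside
- song_card: flat cream song card, 105 x 190 x 2 mm, fixed on the table beyond the bells, with two rows of dots yellow, orange, red; origin at the centre of its underside
There are look-alikes about, which are no part of the job. Of the things shaped like the bell_orange, the orange one is meant.

How it is judged (in metres and radians):
On the way, in this order (a step that is already met when the one before it is completed fails the run):
1. first, a bell rings (a knob more than 3 mm down), and it is the yellow one (value of joint any of knob_yellow, knob_orange, knob_red, knob_green, knob_blue above 0.003 m).
2. the yellow knob is back up (less than 1.5 mm down); any other bell rung in its place fails here (value of joint knob_yellow below 0.0015 m).
3. next, a bell rings (a knob more than 3 mm down), and it is the orange one (value of joint any of knob_yellow, knob_orange, knob_red, knob_green, knob_blue above 0.003 m).
4. the orange knob is back up (less than 1.5 mm down); any other bell rung in its place fails here (value of joint knob_orange below 0.0015 m).
5. last, a bell rings (a knob more than 3 mm down), and it is the red one (value of joint any of knob_yellow, knob_orange, knob_red, knob_green, knob_blue above 0.003 m).
6. the red knob is back up (less than 1.5 mm down); any other bell rung in its place fails here (value of joint knob_red below 0.0015 m).
At the end, for the whole second after the job is handed in: yellow, orange and red have been rung in that order; all knobs are up (under 1.5 mm down); all bells stand still on the table, upright (0.1 rad), within 20 mm of their places; spools, doll, cup and car are within 15 mm of theirs and upright (0.2 rad) (value of joint each of knob_yellow, knob_orange, knob_red, knob_green, knob_blue below 0.0015 m and distance of each of bell_yellow, bell_orange, bell_red, bell_green, bell_blue from where it was at the start of the episode below 0.02 m and angle between each of bell_yellow, bell_orange, bell_red, bell_green, bell_blue's own z axis and vertical below 0.1 rad and height (world z) of each of bell_yellow, bell_orange, bell_red, bell_green, bell_blue below 0.005 m and linear speed of each of bell_yellow, bell_orange, bell_red, bell_green, bell_blue below 0.02 m/s and distance of each of spool_brown, spool_cream, spool_grey, peg_doll, cup, toy_car from where it was at the start of the episode below 0.015 m and angle between each of spool_brown, spool_cream, spool_grey, peg_doll, cup, toy_car's own z axis and vertical below 0.2 rad); the robot touches nothing.
It fails at once if a bell is lifted more than 10 mm, tipped more than 0.2 rad or moved more than 20 mm (distance of any of bell_yellow, bell_orange, bell_red, bell_green, bell_blue from where it was at the start of the episode above 0.02 m or angle between any of bell_yellow, bell_orange, bell_red, bell_green, bell_blue's own z axis and vertical above 0.2 rad or height (world z) of any of bell_yellow, bell_orange, bell_red, bell_green, bell_blue above 0.01 m).
It fails at once if a bell is pushed with more than 25 N (contact force between any of bell_yellow, bell_orange, bell_red, bell_green, bell_blue and the fingers above 25 N or contact force between any of bell_yellow, bell_orange, bell_red, bell_green, bell_blue and the arm above 25 N).
It fails at once if the green or the blue bell is touched (contact force between any of bell_green, bell_blue and the fingers above 0.5 N or contact force between any of bell_green, bell_blue and the arm above 0.5 N).
It fails at once if a spool, the doll, the cup or the car is moved more than 15 mm or tipped more than 0.25 rad (distance of any of spool_brown, spool_cream, spool_grey, peg_doll, cup, toy_car from where it was at the start of the episode above 0.015 m or angle between any of spool_brown, spool_cream, spool_grey, peg_doll, cup, toy_car's own z axis and vertical above 0.25 rad).
It also fails if it takes over 42 s, if anything falls off the work surface, if the arm or the gripper's body presses on something with over 40 N, if the wrist force passes 120 N, or if a joint passes its speed limit or range.

ROBOT

A 6-joint arm with a two-finger parallel gripper is mounted at the origin on the work surface. World frame = base frame: x ahead of the robot, y to its left, z up, the work surface at z = 0. Lengths are in m, angles in degrees, forces in N, time in s.
With the tool pointing down it reaches from about 0.25 to 0.725 m from the base axis. Payload 9.7 kg.
Tool frame: the origin (TCP) lies between the finger pads; the fingertips stand bot.tcp_to_tips ahead of it and the grasp point (between the pads) lies 2 mm behind it (bot.tcp_to_tips is the distance from the TCP to the fingertips, in m); z points along the fingers, y is the line along which they close (so a half turn about z gives the same grasp; the last joint's range is limited). The gripper opens to 85 mm and grips with 20 to 120 N. Pads are 22 mm wide; open, the fingers measure 114 mm over their backs; the gripper's body (76 mm by 85 mm) begins 54 mm behind the grasp point. The pads swing forward as they close: fully open they stand 13 mm farther back than shut.
Start: joints at [70.073, 4.979, 10.078, 95.1, 0, 90], TCP at [0.187, 0.517, 0.248] pointing down, gripper open.
Joint ranges: [-179.16, 179.16], [-48.56, 103.87], [-65.8, 70.77], [-126.05, 130.52], [-82.76, 87.17], [-180, 180]. Speed limits (degrees/s): [127.2, 127.2, 147.25, 180, 180, 180].

INTERFACE

Orientations are given as [roll, pitch, yaw] about the fixed x, y, z axes, in that order (R = Rz(yaw) Ry(pitch) Rx(roll)).
In Python, from workcell import sensors, camera, camera_params, bot gives the robot as it stands.
- The arm moves only by the tool apply_moves, never from a script. Its argument "motion" is a list of rows, each an object with "jaw": the opening, from -1 (shut) to 1 (fully open); "xyz": the shift along the tool's x, y, z in mm, a list of three; "twist": the turn about the tool's z in rad. A call has 1 to 5 rows; each row is the pose to reach, as a shift and turn from the pose commanded when the call began, along the tool's axes at that moment; what a row does not reach only later rows make up. A row lasts 1/8 s, in which the tool goes at most 62.5 mm and 10.7 degrees, less where a joint would pass 70% of its speed; a pose out of reach is approached as far as the arm can. A call with a gripper value outside its range is refused whole. The fingers move at their own pace and stop on an object; "grip_force" is the grip in N (left out, the last holds). Time passes only in rows, so rows that repeat a pose let the fingers close. It gives the time, the measured TCP pose, the force, the opening and the grip force at its end, in the units of the state.
- sensors.get_obs(): the state, without advancing time (a new reading comes with each control period).
- camera(name): name is "scene" or "top" or "wrist"; returns (picture, depth): 420x560x3 uint8, red, green, blue; 420x560 float32, m along the optical axis (not along the pixel's ray), 0 where there is no reading.
- camera_params(name): a dict with "mtx" (3x3 intrinsics, pixels), "k1" (the pictures are not rectified: a ray, as slopes to the right and down, at radius r is drawn at 1 + k1 r^2 times it, then the intrinsics apply), "rvec" (rotation vector, rad) and "tvec" (3), from world to camera coordinates, as OpenCV has them. Camera axes: x right, y down, z forward; pixel columns grow to the right and rows downward; lengths in m; the calibration is good to about 2 mm. A picture is of the moment at which its call begins: read the wrist's pose just before it. camera_params takes no time and is no camera call; for the wrist camera it gives the pose at the moment of the call.
- bot.job_done(): hands the job in; it is judged then, once.
The state is a dict: "time": time; "q": joint angles; "qd": joint speeds; "joint_efforts": joint torques, N m; "ee_pos": TCP position; "tcp_rot": TCP orientation; "wrist_force": force on the tool from outside, world axes, zero at the start; "torque": the same for the moment, N m; "opening": finger opening in m; "grasp_force": force on a finger pad.
Only numpy, scipy, OpenCV 4.12 (cv2) and the standard library are available. Lean on these libraries where they do the work, as an engineer would, in place of code of your own. Each camera call takes 0.05 s, during which the arm holds its last target. There are 200 camera calls.

## Working session

There is one attempt and no reset: what is moved stays moved. The work goes in short steps, Python scripts to look and compute and a tool call to move; the robot and the scene stay as the last step left them, time stands still between calls to the robot, and variables do not carry over. Pictures are saved under pics/ and viewed, at most 10 in all, crops included, and the job is handed in when it is done.

Besides the shell and the picture viewer there is one more tool, called after ">>>" by a JSON object that holds its "api" and its "payload", one argument or row to a line. apply_moves: Moves the arm, as the interface text tells. Its arguments: {"type":"object","properties":{"motion":{"type":"array","items":{"type":"object","properties":{"jaw":{"type":"number"},"xyz":{"type":"array","items":{"type":"number"}},"twist":{"type":"number"}}}},"grip_force":{"type":"number"}},"required":["motion"]}

```bash
mkdir -p pics; ls; cat > h.py <<'E'
import numpy as np, cv2
from workcell import sensors, camera, camera_params, bot
def unproj(p,uv,z=None,d=None):
    K=np.array(p["mtx"]);k1=p["k1"];R=cv2.Rodrigues(np.array(p["rvec"],float))[0];t=np.array(p["tvec"],float).ravel()
    s=cv2.undistortPoints(np.array([[uv]],float),K,np.array([k1,0,0,0.]))[0,0]
    ray=R.T@np.array([s[0],s[1],1]);c=-R.T@t
    return c+ray*(d if d is not None else (z-c[2])/ray[2])
E
python3 - <<'E'
from h import *
for n in("top","scene"):
    im,d=camera(n);cv2.imwrite(f"pics/{n}0.png",im[:,:,::-1]);np.savez(f"{n}0.npz",im=im,d=d)
    p=camera_params(n);R=cv2.Rodrigues(np.array(p["rvec"],float))[0];print(n,p["mtx"],p["k1"],-R.T@np.array(p["tvec"]).ravel())
print(sensors.get_obs(),bot.tcp_to_tips)
E
```

```text
pics
top [[507.14656795   0.         290.07738388]
 [  0.         507.14656795 214.78423373]
 [  0.           0.           1.        ]] 0.027759684060398592 [0.46932918 0.01783002 1.35032919]
scene [[410.77133256   0.         279.51283827]
 [  0.         410.77133256 215.34186492]
 [  0.           0.           1.        ]] -0.03267617552375961 [ 1.03405257 -0.21800802  0.84923136]
{'time': 0.1, 'q': array([ 7.00712394e+01,  5.00742599e+00,  1.00380828e+01,  9.51031370e+01,
       -8.02190432e-04,  8.99997422e+01]), 'qd': array([ 0.08917028, -0.06517466, -0.04649248, -0.02002313,  0.00189559,
       -0.00526196]), 'joint_efforts': array([-1.68922579e-04, -5.21562552e+01,  4.65650582e+01,  1.60346559e-02,
        3.39953942e-05,  3.40576548e-06]), 'ee_pos': array([0.18739781, 0.51685894, 0.24765084]), 'tcp_rot': array([-1.79927520e+02,  8.01863655e-04,  1.60071498e+02]), 'wrist_force': array([-0.06131575,  0.71763724, -1.39272553]), 'torque': array([0.00191934, 0.02857201, 0.00853277]), 'grasp_force': 0.0, 'opening': 0.08546418224843058} 0.017
```

View pics/top0.png

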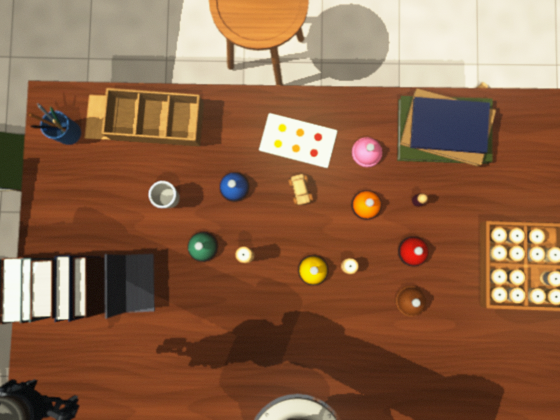

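View pics/scene0.png

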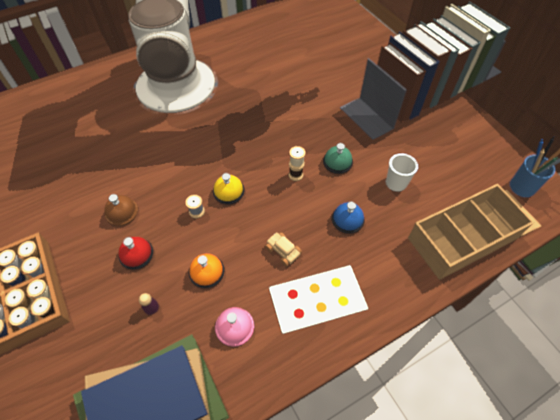

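The top view shows the wanted yellow bell at (313,270), orange at (367,205) and red at (414,251). These could be mistaken for them: pink (367,151) for red or orange, brown (411,300) for orange or red, green (202,246) and blue (233,186). Next is a close crop of the three chosen ones in both views.

```bash
python3 - <<'E'
from h import *
C={"top":[(313,270),(367,205),(414,251)],"scene":[(228,185),(206,268),(135,250)]}
rows=[]
for n in C:
    f=np.load(f"{n}0.npz");im,d=f["im"],f["d"];p=camera_params(n);r=[]
    for (u,v) in C[n]:
        r.append(cv2.resize(im[v-25:v+25,u-25:u+25,::-1],None,fx=5,fy=5,interpolation=cv2.INTER_CUBIC))
        pts=[]
        for y in range(v-25,v+25):
            for x in range(u-25,u+25):
                if d[y,x]>0:
                    P=unproj(p,(x,y),d=d[y,x])
                    if .060<P[2]<.08: pts.append((x,y,*P))
        pts=np.array(pts)
        print(n,(u,v),len(pts),pts.mean(0).round(4) if len(pts) else '',pts.min(0).round(3),pts.max(0).round(3))
        if n=="top":
            top=pts[pts[:,4]>.0645];print("   knob z=.068:",unproj(p,top[:,:2].mean(0),z=.068).round(4),len(top))
    rows.append(np.hstack(r))
cv2.imwrite("pics/crop.png",np.vstack(rows))
E
```

```text
top (313, 270) 45 [ 3.140667e+02  2.699333e+02  4.475000e-01 -3.620000e-02  6.790000e-02] [ 3.11e+02  2.66e+02  4.40e-01 -4.40e-02  6.20e-02] [ 3.17e+02  2.73e+02  4.57e-01 -2.80e-02  7.70e-02]
   knob z=.068: [ 0.4478 -0.0358  0.068 ] 41
top (367, 205) 48 [ 3.695000e+02  2.017083e+02  6.226000e-01 -1.744000e-01  6.800000e-02] [ 3.66e+02  1.98e+02  6.14e-01 -1.84e-01  6.30e-02] [ 3.73e+02  2.05e+02  6.32e-01 -1.66e-01  7.30e-02]
   knob z=.068: [ 0.6227 -0.1745  0.068 ] 43
top (414, 251) 51 [ 4.183137e+02  2.502157e+02  5.020000e-01 -2.975000e-01  6.800000e-02] [ 4.15e+02  2.47e+02  4.93e-01 -3.07e-01  6.30e-02] [ 4.22e+02  2.54e+02  5.10e-01 -2.89e-01  7.40e-02]
   knob z=.068: [ 0.5019 -0.2978  0.068 ] 45
scene (228, 185) 49 [ 2.256531e+02  1.767959e+02  4.498000e-01 -3.590000e-02  6.600000e-02] [ 2.22e+02  1.73e+02  4.40e-01 -4.50e-02  6.10e-02] [ 2.29e+02  1.80e+02  4.58e-01 -2.70e-02  6.90e-02]
scene (206, 268) 68 [ 2.020294e+02  2.600588e+02  6.236000e-01 -1.748000e-01  6.610000e-02] [ 1.98e+02  2.56e+02  6.12e-01 -1.84e-01  6.20e-02] [ 2.06e+02  2.64e+02  6.32e-01 -1.66e-01  7.00e-02]
scene (135, 250) 68 [ 1.281618e+02  2.418824e+02  5.035000e-01 -2.971000e-01  6.550000e-02] [ 1.24e+02  2.38e+02  4.93e-01 -3.07e-01  6.00e-02] [ 1.33e+02  2.46e+02  5.13e-01 -2.87e-01  7.00e-02]
```

View pics/crop.png

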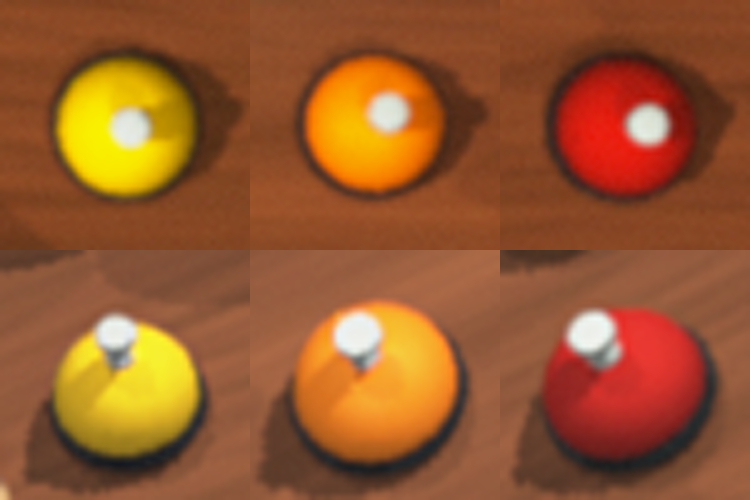

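The crop confirms the three bells. The knob centres agree between the two cameras: yellow (0.448,-0.036), orange (0.623,-0.1745), red (0.5025,-0.2975). Next I'll check obstacle heights along the travel path.

```bash
cat >> h.py <<'E'
def go(x,y,z,yaw):
    o=sensors.get_obs();from scipy.spatial.transform import Rotation as Ro
    R=Ro.from_euler("xyz",o["tcp_rot"],degrees=True)
    s=R.inv().apply(np.array([x,y,z])-o["ee_pos"])*1000
    tw=-(yaw-o["tcp_rot"][2]+180)%360-180; tw=(-(yaw-o["tcp_rot"][2])+180)%360-180
    print("t",round(o["time"],2),"ee",o["ee_pos"].round(4),"rot",o["tcp_rot"].round(2),"F",o["wrist_force"].round(2),"op",round(o["opening"],4),"q6",o["q"][5].round(1))
    print("shift mm",s.round(1),"twist",np.radians(tw).round(3))
E
python3 - <<'E'
from h import *
f=np.load("top0.npz");d=f["d"];p=camera_params("top")
P=np.array([unproj(p,(x,y),d=d[y,x]) for y in range(100,420,2) for x in range(0,460,2) if d[y,x]>0])
for y0 in np.arange(-.4,.7,.1):
    m=(P[:,1]>=y0)&(P[:,1]<y0+.1)
    print(round(y0,1),[(round(x0,1),round(P[m&(P[:,0]>=x0)&(P[:,0]<x0+.1),2].max(initial=0),3)) for x0 in np.arange(.1,.7,.1)])
go(.448,-.036,.20,85)
E
```

```text
-0.4 [(np.float64(0.1), np.float64(0.008)), (np.float64(0.2), np.float64(0.008)), (np.float64(0.3), np.float64(0.047)), (np.float64(0.4), np.float64(0.069)), (np.float64(0.5), np.float64(0.07)), (np.float64(0.6), np.float64(0.066))]
-0.3 [(np.float64(0.1), np.float64(0.008)), (np.float64(0.2), np.float64(0.008)), (np.float64(0.3), np.float64(0.071)), (np.float64(0.4), np.float64(0.071)), (np.float64(0.5), np.float64(0.072)), (np.float64(0.6), np.float64(0.043))]
-0.2 [(np.float64(0.1), np.float64(0.01)), (np.float64(0.2), np.float64(0.011)), (np.float64(0.3), np.float64(0.008)), (np.float64(0.4), np.float64(0.05)), (np.float64(0.5), np.float64(0.045)), (np.float64(0.6), np.float64(0.073))]
-0.1 [(np.float64(0.1), np.float64(0.136)), (np.float64(0.2), np.float64(0.008)), (np.float64(0.3), np.float64(0.008)), (np.float64(0.4), np.float64(0.077)), (np.float64(0.5), np.float64(0.008)), (np.float64(0.6), np.float64(0.044))]
-0.0 [(np.float64(0.1), np.float64(0.131)), (np.float64(0.2), np.float64(0.009)), (np.float64(0.3), np.float64(0.008)), (np.float64(0.4), np.float64(0.01)), (np.float6
[... 904 characters left out ...]
loat64(0.171)), (np.float64(0.5), np.float64(0.009)), (np.float64(0.6), np.float64(0.01))]
0.5 [(np.float64(0.1), np.float64(0.258)), (np.float64(0.2), np.float64(0.474)), (np.float64(0.3), np.float64(0.197)), (np.float64(0.4), np.float64(0.195)), (np.float64(0.5), np.float64(0.008)), (np.float64(0.6), np.float64(0.007))]
0.6 [(np.float64(0.1), np.float64(0.007)), (np.float64(0.2), np.float64(0.01)), (np.float64(0.3), np.float64(0.197)), (np.float64(0.4), np.float64(0.198)), (np.float64(0.5), np.float64(0.009)), (np.float64(0.6), np.float64(0.008))]
t 0.1 ee [0.1874 0.5169 0.2477] rot [-179.93    0.    160.07] F [-0.06  0.72 -1.39] op 0.0855 q6 90.0
shift mm [-433.4 -430.9   48.2] twist 1.31
```

>>> {"api": "apply_moves", "payload": {
  "motion": [
    {"jaw": -1, "xyz": [0, 0, -50], "twist": 0},
    {"jaw": -1, "xyz": [-38, -38, -55], "twist": 0.15},
    {"jaw": -1, "xyz": [-76, -76, -55], "twist": 0.3},
    {"jaw": -1, "xyz": [-114, -114, -55], "twist": 0.45},
    {"jaw": -1, "xyz": [-152, -152, -55], "twist": 0.6}
  ],
  "grip_force": 20
}}

```text
time: 0.72
ee_pos: [0.2789, 0.3208, 0.303]
tcp_rot: [-180.0, 0.0, 125.4]
wrist_force: [0.6, 0.1, -0.2]
opening: 0.0003
grasp_force: 0.0
```

```bash
python3 -c "
from h import *
go(.448,-.036,.20,85)"
```

```text
t 0.72 ee [0.2789 0.3208 0.303 ] rot [-1.7998e+02  1.0000e-02  1.2544e+02] F [ 0.63  0.09 -0.24] op 0.0003 q6 103.6
shift mm [-388.7  -69.   103. ] twist 0.706
```

>>> {"api": "apply_moves", "payload": {
  "motion": [
    {"jaw": -1, "xyz": [-55, -10, 8], "twist": 0.14},
    {"jaw": -1, "xyz": [-110, -20, 16], "twist": 0.28},
    {"jaw": -1, "xyz": [-165, -30, 24], "twist": 0.42},
    {"jaw": -1, "xyz": [-220, -40, 32], "twist": 0.56},
    {"jaw": -1, "xyz": [-275, -50, 40], "twist": 0.7}
  ]
}}

```text
time: 1.35
ee_pos: [0.3987, 0.068, 0.2629]
tcp_rot: [180.0, -0.0, 85.3]
wrist_force: [1.5, 0.7, -0.4]
opening: 0.0001
grasp_force: 0.0
```

```bash
python3 -c "
from h import *
go(.448,-.036,.18,85)"
```

```text
t 1.35 ee [0.3987 0.068  0.2629] rot [ 1.7999e+02 -1.0000e-02  8.5330e+01] F [ 1.5   0.74 -0.44] op 0.0001 q6 104.4
shift mm [-99.7  57.5  82.9] twist 0.006
```

>>> {"api": "apply_moves", "payload": {
  "motion": [
    {"jaw": -1, "xyz": [-34, 20, 0]},
    {"jaw": -1, "xyz": [-68, 40, 20]},
    {"jaw": -1, "xyz": [-99, 57, 50]},
    {"jaw": -1, "xyz": [-99, 57, 83]},
    {"jaw": -1, "xyz": [-99, 57, 83]}
  ]
}}

```text
validation failed for argument at $.mo...
```

```bash
python3 - <<'E'
from h import *
go(.448,-.036,.12,85)
im,d=camera("wrist");p=camera_params("wrist")
cv2.imwrite("pics/w1.png",im[:,:,::-1])
P=np.array([[x,y,*unproj(p,(x,y),d=d[y,x])] for y in range(0,420,2) for x in range(0,560,2) if d[y,x]>0])
m=(P[:,4]>.058)&(P[:,4]<.078)&(abs(P[:,2]-.448)<.03)&(abs(P[:,3]+.036)<.03)
print(m.sum(),P[m].mean(0).round(4),P[m].min(0).round(4),P[m].max(0).round(4))
im,d=camera("scene");p=camera_params("scene")
cv2.imwrite("pics/s1.png",cv2.resize(im[60:260,120:360,::-1],None,fx=3,fy=3))
E
```

```text
t 1.35 ee [0.3987 0.068  0.2629] rot [ 1.7999e+02 -1.0000e-02  8.5330e+01] F [ 1.5   0.74 -0.44] op 0.0001 q6 104.4
shift mm [-99.7  57.5 142.9] twist 0.006
51 [ 3.289804e+02  2.690588e+02  4.473000e-01 -3.740000e-02  6.620000e-02] [ 3.220e+02  2.620e+02  4.391e-01 -4.690e-02  6.210e-02] [ 3.360e+02  2.760e+02  4.555e-01 -2.940e-02  6.830e-02]
```

View pics/w1.png

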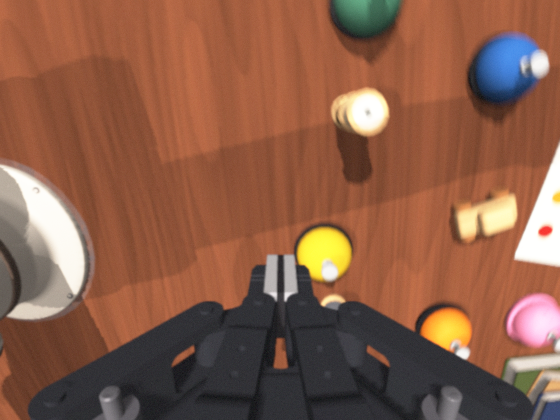

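View pics/s1.png

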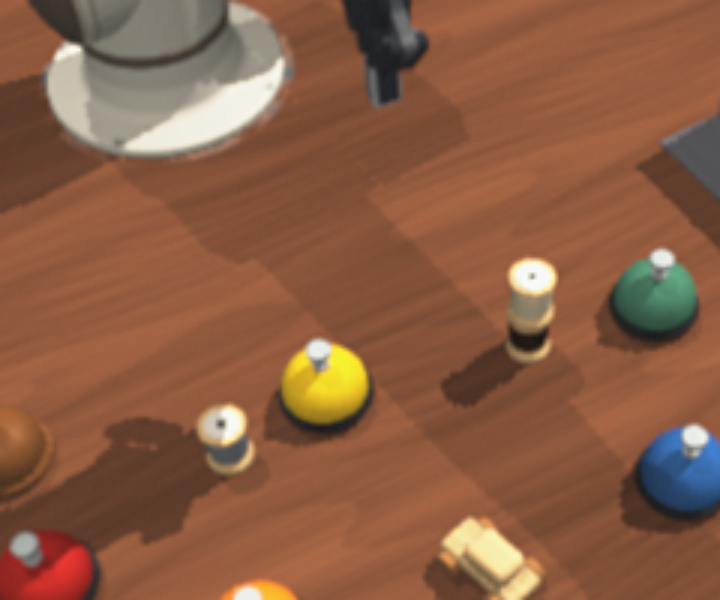

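The last call was refused because it left out the twist. The pictures still help: the wrist view has the yellow knob at (330,270), which measures (0.447,-0.037), and the fingers are shut at (282,270). I'll repeat the move with the twist included.

>>> {"api": "apply_moves", "payload": {
  "motion": [
    {"jaw": -1, "xyz": [-34, 20, 0], "twist": 0},
    {"jaw": -1, "xyz": [-68, 40, 20], "twist": 0},
    {"jaw": -1, "xyz": [-100, 57, 50], "twist": 0},
    {"jaw": -1, "xyz": [-100, 57, 103], "twist": 0},
    {"jaw": -1, "xyz": [-100, 57, 143], "twist": 0}
  ]
}}

```text
time: 2.08
ee_pos: [0.4469, -0.0341, 0.118]
tcp_rot: [-179.9, -0.0, 85.6]
wrist_force: [0.6, 0.1, -0.4]
opening: -0.0001
grasp_force: 0.0
```

```bash
python3 - <<'E'
from h import *
go(.4475,-.0365,.095,85)
im,d=camera("scene");p=camera_params("scene")
cv2.imwrite("pics/s2.png",cv2.resize(im[110:230,160:320,::-1],None,fx=4,fy=4))
E
```

```text
t 2.08 ee [ 0.4469 -0.0341  0.118 ] rot [-1.7991e+02 -1.0000e-02  8.5590e+01] F [ 0.56  0.12 -0.4 ] op -0.0001 q6 90.0
shift mm [-2.3  0.8 23. ] twist 0.01
```

View pics/s2.png

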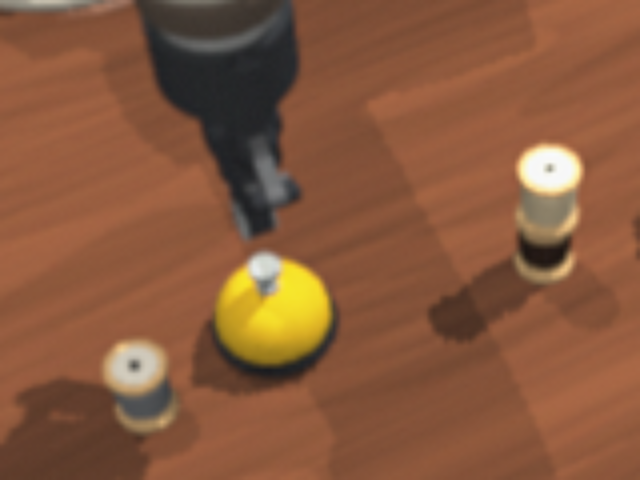

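The fingertip hangs right over the yellow knob (258,230 above 265,262 in the crop), with about 30 mm of gap.

>>> {"api": "apply_moves", "payload": {
  "motion": [
    {"jaw": -1, "xyz": [-1, 0, 8], "twist": 0},
    {"jaw": -1, "xyz": [-1, 0, 16], "twist": 0},
    {"jaw": -1, "xyz": [-1, 0, 24], "twist": 0},
    {"jaw": -1, "xyz": [-1, 0, 26], "twist": 0},
    {"jaw": -1, "xyz": [-1, 0, 26], "twist": 0}
  ]
}}

```text
time: 2.75
ee_pos: [0.4476, -0.0352, 0.0946]
tcp_rot: [180.0, 0.0, 85.6]
wrist_force: [0.6, -0.2, -0.4]
opening: 0.0
grasp_force: 0.0
```

```bash
python3 - <<'E'
from h import *
go(.4475,-.0365,.080,85)
E
```

```text
t 2.75 ee [ 0.4476 -0.0352  0.0946] rot [179.98   0.    85.59] F [ 0.62 -0.18 -0.44] op 0.0 q6 89.9
shift mm [-1.3  0.  14.6] twist 0.01
```

>>> {"api": "apply_moves", "payload": {
  "motion": [
    {"jaw": -1, "xyz": [-1, 0, 3], "twist": 0},
    {"jaw": -1, "xyz": [-1, 0, 6], "twist": 0},
    {"jaw": -1, "xyz": [-1, 0, 9], "twist": 0},
    {"jaw": -1, "xyz": [-1, 0, 10], "twist": 0},
    {"jaw": -1, "xyz": [-1, 0, 10], "twist": 0}
  ]
}}

```text
time: 3.38
ee_pos: [0.4474, -0.0362, 0.0844]
tcp_rot: [180.0, 0.0, 85.6]
wrist_force: [-0.6, -0.2, 1.7]
opening: -0.0
grasp_force: 1.0
```

Contact starts at TCP z ≈ 0.085, as expected. Next I press about 4 mm.

>>> {"api": "apply_moves", "payload": {
  "motion": [
    {"jaw": -1, "xyz": [0, 0, 1], "twist": 0},
    {"jaw": -1, "xyz": [0, 0, 2], "twist": 0},
    {"jaw": -1, "xyz": [0, 0, 3], "twist": 0},
    {"jaw": -1, "xyz": [0, 0, 4], "twist": 0},
    {"jaw": -1, "xyz": [0, 0, 4], "twist": 0}
  ]
}}

```text
time: 4.0
ee_pos: [0.4474, -0.0363, 0.0804]
tcp_rot: [180.0, 0.0, 85.6]
wrist_force: [-1.9, -0.2, 5.5]
opening: 0.0001
grasp_force: 2.6
```

Force is 5.5–5.9 N at about 4.6 mm down, so it rang as a light tap. Lift straight up.

>>> {"api": "apply_moves", "payload": {
  "motion": [
    {"jaw": -1, "xyz": [0, 0, -3], "twist": 0},
    {"jaw": -1, "xyz": [0, 0, -8], "twist": 0},
    {"jaw": -1, "xyz": [0, 0, -20], "twist": 0},
    {"jaw": -1, "xyz": [0, 0, -45], "twist": 0},
    {"jaw": -1, "xyz": [0, 0, -70], "twist": 0}
  ]
}}

```text
time: 4.62
ee_pos: [0.4473, -0.0362, 0.1515]
tcp_rot: [-180.0, -0.0, 85.6]
wrist_force: [-1.3, -0.2, 1.0]
opening: -0.0003
grasp_force: 0.0
```

```bash
python3 - <<'E'
from h import *
go(.6228,-.1746,.15,85)
go(.6228,-.1746,.15,75)
E
```

```text
t 4.62 ee [ 0.4473 -0.0362  0.1515] rot [-1.800e+02 -1.000e-02  8.559e+01] F [-1.33 -0.24  1.03] op -0.0003 q6 89.8
shift mm [-124.5  185.6    1.5] twist 0.01
t 4.62 ee [ 0.4473 -0.0362  0.1515] rot [-1.800e+02 -1.000e-02  8.559e+01] F [-1.33 -0.24  1.03] op -0.0003 q6 89.8
shift mm [-124.5  185.6    1.5] twist 0.185
```

>>> {"api": "apply_moves", "payload": {
  "motion": [
    {"jaw": -1, "xyz": [-25, 37, 0], "twist": 0.04},
    {"jaw": -1, "xyz": [-50, 74, 0], "twist": 0.08},
    {"jaw": -1, "xyz": [-75, 111, 0], "twist": 0.12},
    {"jaw": -1, "xyz": [-100, 148, 0], "twist": 0.16},
    {"jaw": -1, "xyz": [-124.5, 185.5, 0], "twist": 0.19}
  ]
}}

```text
time: 5.25
ee_pos: [0.6239, -0.1756, 0.1508]
tcp_rot: [180.0, -0.0, 74.6]
wrist_force: [0.9, 0.3, 0.4]
opening: 0.0001
grasp_force: 0.0
```

>>> {"api": "apply_moves", "payload": {
  "motion": [
    {"jaw": -1, "xyz": [0, 0, 10], "twist": 0},
    {"jaw": -1, "xyz": [0, 0, 20], "twist": 0},
    {"jaw": -1, "xyz": [0, 0, 30], "twist": 0},
    {"jaw": -1, "xyz": [0, 0, 30], "twist": 0}
  ]
}}

```text
time: 5.75
ee_pos: [0.6219, -0.174, 0.1198]
tcp_rot: [-179.9, -0.0, 74.7]
wrist_force: [0.3, -0.1, -0.2]
opening: 0.0001
grasp_force: 0.0
```

```bash
python3 - <<'E'
from h import *
go(.6228,-.1746,.095,75)
o=[]
for n in("scene","top"):
    im,d=camera(n);p=camera_params(n)
    u,v=(205,255) if n=="scene" else (340,215)
    o.append(cv2.resize(im[v-60:v+60,u-50:u+50,::-1],None,fx=4,fy=4))
    cv2.imwrite("pics/s3.png",np.hstack(o))
im,d=camera("top");p=camera_params("top")
for c,(x0,y0) in {"yellow":(.4478,-.0358)}.items():
    P=np.array([[x,y,*unproj(p,(x,y),d=d[y,x])] for y in range(255,285) for x in range(295,330) if d[y,x]>0])
    m=(P[:,4]>.0615)&(P[:,4]<.078);print(c,m.sum(),P[m].mean(0).round(4) if m.any() else '')
E
```

```text
t 5.75 ee [ 0.6219 -0.174   0.1198] rot [-179.94   -0.     74.74] F [ 0.25 -0.11 -0.24] op 0.0001 q6 89.6
shift mm [-0.4  1.1 24.8] twist -0.005
yellow 46 [ 3.14000e+02  2.69913e+02  4.47500e-01 -3.60000e-02  6.85000e-02]
```

View pics/s3.png

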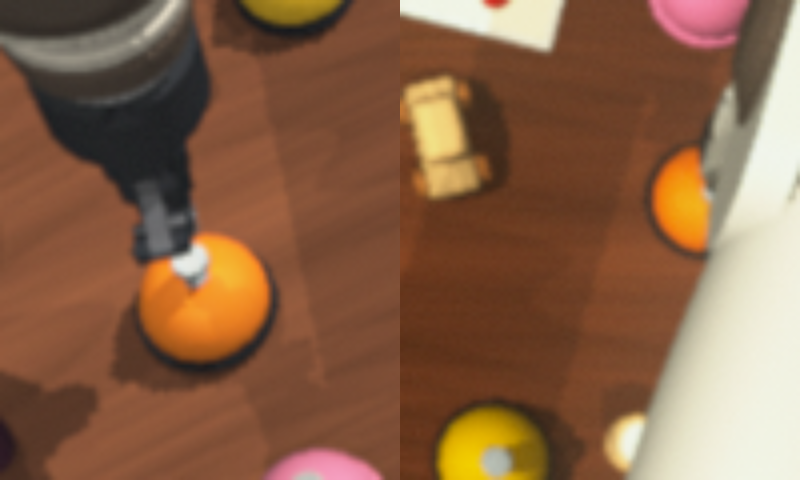

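```bash
python3 - <<'E'
from h import *
p=camera_params("scene");o=sensors.get_obs()["ee_pos"]
pts=np.array([o-[0,0,.017],[.6228,-.1746,.068]])
q=cv2.projectPoints(pts,np.array(p["rvec"]),np.array(p["tvec"]),np.array(p["mtx"]),np.array([p["k1"],0,0,0.]))[0][:,0]
print((q-[155,195])*4)
E
```

```text
[[175.90799866 225.81390932]
 [187.29315866 257.27559475]]
```

```bash
python3 - <<'E'
from h import *
p=camera_params("scene");im,d=camera("scene");o=sensors.get_obs()["ee_pos"]
P=np.array([[x,y,*unproj(p,(x,y),d=d[y,x])] for y in range(225,275) for x in range(175,225) if d[y,x]>0])
P[:,2:]-=o
for a in np.arange(-.05,.02,.005):
    m=(P[:,4]>=a)&(P[:,4]<a+.005)&(abs(P[:,2])<.05)&(abs(P[:,3])<.05)
    if m.any(): print(round(a,3),m.sum(),"x",P[m,2].min().round(4),P[m,2].max().round(4),"y",P[m,3].min().round(4),P[m,3].max().round(4))
E
```

```text
-0.02 1 x 0.009 0.009 y 0.0074 0.0074
-0.015 3 x -0.0039 0.0091 y 0.0055 0.0111
-0.01 1 x 0.0027 0.0027 y 0.0096 0.0096
-0.005 1 x 0.0065 0.0065 y 0.0085 0.0085
0.005 3 x 0.0026 0.0087 y 0.0059 0.0097
0.01 1 x 0.01 0.01 y 0.0075 0.0075
0.02 1 x 0.0132 0.0132 y 0.0077 0.0077
```

The depth points put the fingertip around the TCP as expected: bottom about 17 mm below it and sides about ±10 mm. The yellow bell hasn't moved and its knob is back up. Next, down onto orange.

>>> {"api": "apply_moves", "payload": {
  "motion": [
    {"jaw": -1, "xyz": [0, 0, 8], "twist": 0},
    {"jaw": -1, "xyz": [0, 0, 16], "twist": 0},
    {"jaw": -1, "xyz": [0, 0, 24], "twist": 0},
    {"jaw": -1, "xyz": [0, 0, 28], "twist": 0},
    {"jaw": -1, "xyz": [0, 0, 28], "twist": 0}
  ]
}}

```text
time: 6.58
ee_pos: [0.6226, -0.1746, 0.0918]
tcp_rot: [-180.0, -0.0, 74.7]
wrist_force: [0.4, -0.6, -0.8]
opening: 0.0001
grasp_force: 0.0
```

```bash
python3 - <<'E'
from h import *
go(.6228,-.1746,.0844,75)
E
```

```text
t 6.58 ee [ 0.6226 -0.1746  0.0918] rot [-179.96   -0.     74.7 ] F [ 0.35 -0.57 -0.82] op 0.0001 q6 89.6
shift mm [0.1 0.2 7.4] twist -0.005
```

>>> {"api": "apply_moves", "payload": {
  "motion": [
    {"jaw": -1, "xyz": [0, 0, 3], "twist": 0},
    {"jaw": -1, "xyz": [0, 0, 6], "twist": 0},
    {"jaw": -1, "xyz": [0, 0, 7.5], "twist": 0},
    {"jaw": -1, "xyz": [0, 0, 7.5], "twist": 0}
  ]
}}

```text
time: 7.08
ee_pos: [0.6227, -0.1746, 0.0849]
tcp_rot: [180.0, -0.0, 74.7]
wrist_force: [-0.9, 0.2, 2.5]
opening: -0.0
grasp_force: 0.8
```

>>> {"api": "apply_moves", "payload": {
  "motion": [
    {"jaw": -1, "xyz": [0, 0, 1], "twist": 0},
    {"jaw": -1, "xyz": [0, 0, 2], "twist": 0},
    {"jaw": -1, "xyz": [0, 0, 3], "twist": 0},
    {"jaw": -1, "xyz": [0, 0, 4.2], "twist": 0},
    {"jaw": -1, "xyz": [0, 0, 4.2], "twist": 0}
  ]
}}

```text
time: 7.7
ee_pos: [0.6228, -0.1746, 0.0807]
tcp_rot: [180.0, -0.0, 74.7]
wrist_force: [-3.1, 0.2, 4.4]
opening: 0.0001
grasp_force: 2.5
```

About 4.3 mm down. I'll add 0.8 mm for margin, still short of the stop, then lift.

>>> {"api": "apply_moves", "payload": {
  "motion": [
    {"jaw": -1, "xyz": [0, 0, 0.8], "twist": 0},
    {"jaw": -1, "xyz": [0, 0, 0.8], "twist": 0}
  ]
}}

```text
time: 7.95
ee_pos: [0.6228, -0.1747, 0.08]
tcp_rot: [180.0, -0.0, 74.7]
wrist_force: [-1.2, 1.7, 6.6]
opening: -0.0001
grasp_force: 2.8
```

>>> {"api": "apply_moves", "payload": {
  "motion": [
    {"jaw": -1, "xyz": [0, 0, -3], "twist": 0},
    {"jaw": -1, "xyz": [0, 0, -8], "twist": 0},
    {"jaw": -1, "xyz": [0, 0, -20], "twist": 0},
    {"jaw": -1, "xyz": [0, 0, -45], "twist": 0},
    {"jaw": -1, "xyz": [0, 0, -70], "twist": 0}
  ]
}}

```text
time: 8.57
ee_pos: [0.6227, -0.1746, 0.1509]
tcp_rot: [-180.0, -0.0, 74.7]
wrist_force: [0.6, -0.2, 0.8]
opening: -0.0004
grasp_force: 0.0
```

```bash
python3 - <<'E'
from h import *
go(.5022,-.2976,.15,60)
E
```

```text
t 8.57 ee [ 0.6227 -0.1746  0.1509] rot [-180.    -0.    74.7] F [ 0.64 -0.17  0.8 ] op -0.0004 q6 89.6
shift mm [-150.4  -83.8    0.9] twist 0.257
```

>>> {"api": "apply_moves", "payload": {
  "motion": [
    {"jaw": -1, "xyz": [-37, -21, 0], "twist": 0.06},
    {"jaw": -1, "xyz": [-75, -42, 0], "twist": 0.12},
    {"jaw": -1, "xyz": [-112, -63, 0], "twist": 0.18},
    {"jaw": -1, "xyz": [-150.5, -84, 0], "twist": 0.25},
    {"jaw": -1, "xyz": [-150.5, -84, 0], "twist": 0.25}
  ]
}}

```text
time: 9.2
ee_pos: [0.5005, -0.2995, 0.1507]
tcp_rot: [180.0, 0.0, 60.2]
wrist_force: [0.4, 0.4, -0.3]
opening: 0.0001
grasp_force: 0.0
```

>>> {"api": "apply_moves", "payload": {
  "motion": [
    {"jaw": -1, "xyz": [0, 0, 15], "twist": 0},
    {"jaw": -1, "xyz": [0, 0, 30], "twist": 0},
    {"jaw": -1, "xyz": [0, 0, 45], "twist": 0},
    {"jaw": -1, "xyz": [0, 0, 58], "twist": 0},
    {"jaw": -1, "xyz": [0, 0, 58], "twist": 0}
  ]
}}

```text
time: 9.82
ee_pos: [0.5015, -0.297, 0.0902]
tcp_rot: [-179.9, -0.0, 60.4]
wrist_force: [0.2, 0.1, -0.4]
opening: 0.0
grasp_force: 0.0
```

```bash
python3 - <<'E'
from h import *
go(.5022,-.2976,.0849,60)
E
```

```text
t 9.82 ee [ 0.5015 -0.297   0.0902] rot [-179.86   -0.     60.4 ] F [ 0.16  0.15 -0.39] op 0.0 q6 89.0
shift mm [-0.2  0.9  5.3] twist 0.007
```

>>> {"api": "apply_moves", "payload": {
  "motion": [
    {"jaw": -1, "xyz": [0, 0, 0], "twist": 0},
    {"jaw": -1, "xyz": [0, 0, 3], "twist": 0},
    {"jaw": -1, "xyz": [0, 0, 6], "twist": 0},
    {"jaw": -1, "xyz": [0, 0, 8], "twist": 0},
    {"jaw": -1, "xyz": [0, 0, 8], "twist": 0}
  ]
}}

```text
time: 10.45
ee_pos: [0.5021, -0.2977, 0.084]
tcp_rot: [180.0, 0.0, 60.4]
wrist_force: [-0.6, -0.0, 1.7]
opening: -0.0002
grasp_force: 1.2
```

>>> {"api": "apply_moves", "payload": {
  "motion": [
    {"jaw": -1, "xyz": [0, 0, 1], "twist": 0},
    {"jaw": -1, "xyz": [0, 0, 2], "twist": 0},
    {"jaw": -1, "xyz": [0, 0, 3], "twist": 0},
    {"jaw": -1, "xyz": [0, 0, 4], "twist": 0},
    {"jaw": -1, "xyz": [0, 0, 4], "twist": 0}
  ]
}}

```text
time: 11.08
ee_pos: [0.5021, -0.2977, 0.08]
tcp_rot: [180.0, 0.0, 60.4]
wrist_force: [-0.7, 0.0, 5.8]
opening: 0.0002
grasp_force: 2.8
```

Red is pressed about 5 mm at 5.8 N. Lift.

>>> {"api": "apply_moves", "payload": {
  "motion": [
    {"jaw": -1, "xyz": [0, 0, -3], "twist": 0},
    {"jaw": -1, "xyz": [0, 0, -8], "twist": 0},
    {"jaw": -1, "xyz": [0, 0, -20], "twist": 0},
    {"jaw": -1, "xyz": [0, 0, -50], "twist": 0},
    {"jaw": -1, "xyz": [0, 0, -90], "twist": 0}
  ]
}}

```text
time: 11.7
ee_pos: [0.5015, -0.2973, 0.1703]
tcp_rot: [-179.9, -0.0, 60.4]
wrist_force: [1.2, -0.3, -0.3]
opening: 0.0003
grasp_force: 0.0
```

>>> {"api": "apply_moves", "payload": {
  "motion": [
    {"jaw": -1, "xyz": [0, 0, 0], "twist": 0},
    {"jaw": -1, "xyz": [0, 0, 0], "twist": 0},
    {"jaw": -1, "xyz": [0, 0, 0], "twist": 0}
  ]
}}

```text
time: 12.08
ee_pos: [0.5016, -0.2974, 0.1686]
tcp_rot: [-179.9, -0.0, 60.4]
wrist_force: [0.1, 0.7, 0.0]
opening: -0.0002
grasp_force: 0.0
```

```bash
python3 - <<'E'
from h import *
a=np.load("scene0.npz")["im"];im,d=camera("scene");p=camera_params("scene")
for n,(u,v) in {"yellow":(225,177),"orange":(202,260),"red":(128,242)}.items():
    P=np.array([unproj(p,(x,y),d=d[y,x]) for y in range(v-8,v+9) for x in range(u-8,u+9) if d[y,x]>0])
    m=(P[:,2]>.06)&(P[:,2]<.08);print(n,m.sum(),P[m].mean(0).round(4) if m.any() else '')
cv2.imwrite("pics/end.png",im[:,:,::-1])
E
```

```text
yellow 49 [ 0.4498 -0.0359  0.066 ]
orange 67 [ 0.6236 -0.1749  0.066 ]
red 64 [ 0.5035 -0.2969  0.0663]
```

View pics/end.png

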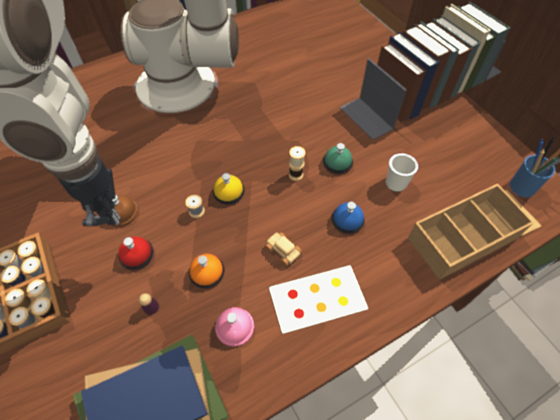

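All the bells and other objects stand where they started. The knobs are up at (228,178), (203,260) and (128,243), and the arm is clear, so I'm handing in.

```bash
python3 -c "
from workcell import bot
print(bot.job_done())"
```

```text
the job is handed in; nothing more can be done
None
```

I tapped the yellow, orange and red bells once each in that order, each pressed about 5 mm with 6–7 N and let back up; the final picture shows all bells and objects in place, and the job is handed in (no verdict was returned).

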